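# Index the rotary soldering fixture and lock it

## Robot

A 6-joint arm with a two-finger parallel gripper is mounted at the origin on the work surface. World frame = base frame: x ahead of the robot, y to its left, z up, the work surface at z = 0. Lengths are in m, angles in rad, forces in N, time in s.
With the tool pointing down it reaches from about 0.225 to 0.875 m from the base axis. Payload 3.4 kg.
Tool frame: the origin (TCP) lies at the very end of the fingers, on their centre line; the grasp point (between the pads) lies 19 mm behind it (manip.pinch_z is the distance from the TCP to the grasp point, in m); z points along the fingers, y is the line along which they close (so a half turn about z gives the same grasp; the last joint's range is limited). The gripper opens to 85 mm and grips with 20 to 120 N. Pads are 22 mm wide; open, the fingers measure 114 mm over their backs; the gripper's body (76 mm by 85 mm) begins 54 mm behind the grasp point. The pads swing forward as they close: fully open they stand 13 mm farther back than shut.
Start: joints at [-1.307, 0.276, 1.505, -0, 1.361, -0.121], TCP at [0.216, -0.533, 0.231] pointing down, gripper open.
Joint ranges: [-2.89, 2.89], [-0.75, 2.08], [0.22, 2.7], [-1.18, 4.32], [0.11, 2.71], [-2.7, 2.7]. Speed limits (rad/s): [2.57, 2.57, 3.14, 3.14, 3.14, 3.14].

## Interface

Orientations are given as a unit quaternion [w, x, y, z].
In Python, from rig import manip gives the robot as it stands. The module is installed in compiled form; this text tells all that it offers.
- The arm moves only by the shell command python3 -m jog 'ROWS' [FORCE]. ROWS is JSON, a list of rows, each an object of numbers: "dx", "dy", "dz": the shift along the tool's x, y, z each as a share of 25 cm, from -1 to 1; "ax", "ay", "az": the turn, a rotation vector about the tool's x, y, z each as a share of 90 degrees, from -1 to 1; "grip": the opening, from -1 (shut) to 1 (fully open), so that 0 is half open. A call has 1 to 5 rows; each row is the pose to reach, as a shift and turn from the pose commanded when the call began, along the tool's axes at that moment; what a row does not reach only later rows make up. A row lasts 1/12 s, in which the tool goes at most 41.7 mm and 7.16 degrees, less where a joint would pass 70% of its speed; a pose out of reach is approached as far as the arm can. A call with a number of a shift or a turn outside -1 to 1 is refused whole. A call with a gripper value outside its range is refused whole. The fingers move at their own pace and stop on an object; FORCE is the grip in N (left out, the last holds). Time passes only in rows, so rows that repeat a pose let the fingers close. It gives the time, the measured TCP pose, the force, the opening and the grip force at its end, in the units of the state.
- manip.get_state(): the state, without advancing time (a new reading comes with each control period).
- manip.get_image(name): name is "side" or "top"; returns a dict with "img" (480x640x3 uint8, red, green, blue), "mtx" (3x3 intrinsics, pixels), "k1" (the pictures are not rectified: a ray, as slopes to the right and down, at radius r is drawn at 1 + k1 r^2 times it, then the intrinsics apply), "world_to_cam" (4x4, takes a point from world to camera coordinates). Camera axes: x right, y down, z forward; pixel columns grow to the right and rows downward; lengths in m; the calibration is good to about 2 mm. A picture is of the moment at which its call begins. There is no depth.
- manip.sign_off(): hands the job in; it is judged then, once.
The state is a dict: "clock": time; "qpos": joint angles; "qd": joint speeds; "effort": joint torques, N m; "position": TCP position; "ee_rot": TCP orientation; "contact_force": force on the tool from outside, world axes, zero at the start; "moment": the same for the moment, N m; "width": finger opening in m; "gripper_force": force on a finger pad.
Only numpy, scipy, OpenCV 4.12 (cv2) and the standard library are available. Lean on these libraries where they do the work, as an engineer would, in place of code of your own. Each camera call takes 0.05 s, during which the arm holds its last target. There are 200 camera calls.

## Task

Bring the one loaded circuit module round to the steel pointer at the front of the rotary fixture by working the ratchet hand lever: push it to its stop, let it spring all the way back, and repeat, one tooth a stroke. The dial cannot be turned back, so do not go past, and never touch the dial or the module. When the module stands at the pointer and the lever is back at rest, push the lock bolt fully home into the dial and let go, leaving the things that lie around where they are.

Things in the scene. Friction and masses are not known exactly. Their poses are not given: they have to be found in the camera images.
- indexer: Rotary indexing fixture screwed to the bench: grey base plate 300 x 300 x 12 mm under a round 12-station dial. Origin: on the bench, on the dial's vertical axis (20 mm from the plate's centre); z up. A fixed steel pointer (106 to 158 mm from the axis, top 67 mm up) marks the work position on the -x side; lever on the -x -y side, lock bolt on the -x +y side. Place and yaw vary.
- dial (a joint): Dial angle, rad, growing anticlockwise seen from above, the only way the ratchet lets it turn. 0 = loaded nest in line with the pointer. Starts 4 to 6 strokes short (-2.9 to -1.7), often between stations. Teeth and stations are 0.524 apart; a full lever stroke always ends on a whole multiple of 0.524 (within 0.015), so the first may move less than a tooth. Friction holds it; flung faster than 0.2 m/s it coasts.
- module (a point): Centre of the loaded module: green circuit board 30 x 27 mm with a white connector and a small copper-wound transformer, clipped in its nest 82 mm from the dial's axis; the other nests are empty. Turns with the dial. Dial: toothed ring of 125 mm radius (30 to 42 mm above the bench), on it a plate of 112 mm radius (top at 56 mm), black nests (to 65 mm); the module's parts reach 82 mm.
- lever (a joint): Angle of the hand lever about the dial's axis, rad, growing anticlockwise from above. 0 = at rest on its stop, 0.557 = full stroke on the other stop. The first 0.04 takes up slack, then its pawl carries the dial along. A spring brings it back when released; the pawl drops behind the next tooth only in the last 0.03 before rest. Pushing takes 4 to 12 N at the grip.
- lever_grip (a point): Centre (half-way up) of the lever's upright black grip: a round post 22 mm in diameter, from 46 to 110 mm above the bench, 165 mm from the dial's axis, free all round. It moves on a circle about lever_axis; a full stroke is 92 mm of arc.
- lever_axis (a point): Point on the dial's and lever's common vertical axis, at the height of lever_grip (78 mm above the bench).
- bolt (a joint): Travel of the lock bolt, m. 0 = withdrawn, 0.026 = fully home in a notch of the dial; starts within 6 mm of withdrawn. It slides straight towards the dial's axis and stays where it is left; about 3 N moves it. From 0.016 on its round 9 mm nose is in the dial's 12 mm notch; it goes in only with the dial at a station, within about 0.05 rad, and centres it.
- bolt_knob (a point): Centre of the bolt's upright black knob, 20 mm in diameter, from 62.5 to 102.5 mm above the bench, about 165 mm from the dial's axis when withdrawn and 139 mm when home. The guide beneath it is 36 mm wide, its screws reach up to 62 mm.
- cutters_mid (a point): Loose side cutters with blue handles, about 125 x 55 mm, 15 mm high, lying in front of the fixture; centre. Leave alone.
- solder_reel_mid (a point): Loose steel-grey reel of solder, 54 mm in diameter, 44 mm high, standing right of the fixture; centre. Leave alone.
- flux_bottle_mid (a point): Loose small amber bottle, 42 mm in diameter, 85 mm high, standing left of the fixture; centre. Leave alone.
- driver: Loose black screwdriver, 160 mm, lying right of the robot; centre. Leave alone.
- brush: Loose flux brush, 145 mm, lying left of the fixture; centre. Leave alone.
- parts_bin: Loose black open parts bin, 115 x 85 x 42 mm, farther left; centre of its underside. Leave alone.
- board_panel: Loose green board panel on a sheet of paper, 210 x 160 mm, 10 mm high, farther right; centre of its underside. Leave alone.

How it is judged:
By the outcome, as a careful person would: the job done as asked, in the order asked, and still so for the second after the job is handed in, with the robot touching nothing.
It also fails if it takes over 54 s, if anything falls off the work surface, if the arm or the gripper's body presses on something with over 40 N, if the wrist force passes 120 N, or if a joint passes its speed limit or range.

## Working session

There is one attempt and no reset: what is moved stays moved. The work goes in short steps, Python scripts to look and compute and a shell command to move; the robot and the scene stay as the last step left them, time stands still between calls to the robot, and variables do not carry over. Pictures are saved under pics/ and viewed, at most 10 in all, crops included, and the job is handed in when it is done.

```bash
mkdir -p pics
python3 - <<'E'
from rig import manip
import cv2,numpy as np
s=manip.get_state(); print({k:np.round(v,3).tolist() for k,v in s.items()})
for n in("top","side"):
    d=manip.get_image(n); cv2.imwrite(f"pics/{n}0.png",d["img"][:,:,::-1]); print(n,d["mtx"].tolist(),d["k1"],np.round(d["world_to_cam"],4).tolist())
E
```

```text
{'clock': 0.0, 'qpos': [-1.307, 0.277, 1.506, -0.0, 1.361, -0.121], 'qd': [0.001, -0.001, -0.001, -0.0, 0.002, 0.001], 'effort': [-0.001, -41.678, -24.581, -0.0, 0.011, -0.0], 'position': [0.216, -0.532, 0.23], 'ee_rot': [-0.001, 0.982, 0.191, -0.0], 'contact_force': [0.031, -0.36, -0.328], 'moment': [0.046, -0.028, -0.025], 'gripper_force': 0.0, 'width': 0.085}
top [[582.0612342678423, 0.0, 311.169339548627], [0.0, 582.0612342678423, 234.8278475035219], [0.0, 0.0, 1.0]] -0.0795415190564615 [[-0.068, -0.9977, 0.0035, 0.027], [-0.9741, 0.0657, -0.2166, 0.5428], [0.2158, -0.0181, -0.9763, 1.3748], [0.0, 0.0, 0.0, 1.0]]
side [[494.19023212783924, 0.0, 318.5814764356592], [0.0, 494.19023212783924, 236.14606773639423], [0.0, 0.0, 1.0]] -0.14067823561182372 [[0.9894, -0.1439, -0.0209, -0.5326], [-0.0954, -0.5335, -0.8404, 0.1326], [0.1098, 0.8335, -0.5415, 1.2673], [0.0, 0.0, 0.0, 1.0]]
```

View pics/top0.png

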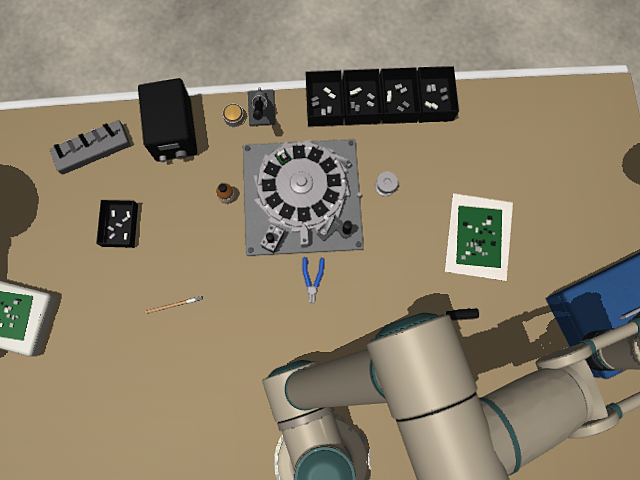

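View pics/side0.png

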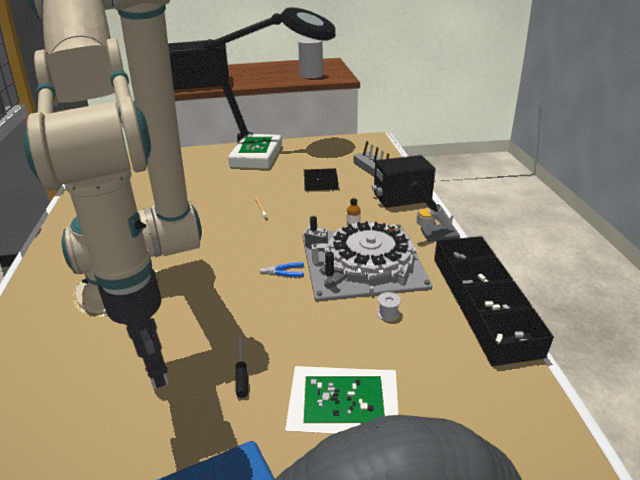

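The top view shows the fixture centred near (302,183), with the pointer near (305,237), the lever grip near (347,228), the bolt knob near (267,233) and the module near (283,156). In the side view the grip is near (329,264), the knob near (313,224) and the dial hub near (371,240). I'll enlarge both views next.

```bash
cat > h.py <<'E'
import cv2,numpy as np
from rig import manip
class Cam:
    def __init__(s,n):
        d=manip.get_image(n); s.img=d["img"]; s.K=d["mtx"]; s.k1=d["k1"]; s.T=np.array(d["world_to_cam"]); s.R=s.T[:3,:3]; s.c=-s.R.T@s.T[:3,3]
        s.D=np.array([s.k1,0,0,0,0.])
    def proj(s,P): return cv2.projectPoints(np.atleast_2d(np.asarray(P,float)),cv2.Rodrigues(s.R)[0],s.T[:3,3],s.K,s.D)[0][:,0]
    def ray(s,p):
        q=cv2.undistortPoints(np.array([[p]],float),s.K,s.D)[0,0]; v=s.R.T@np.r_[q,1]; return v/np.linalg.norm(v)
    def plane(s,p,z):
        v=s.ray(p); return s.c+v*(z-s.c[2])/v[2]
def tri(a,pa,b,pb):
    u,v=a.ray(pa),b.ray(pb); t=np.linalg.lstsq(np.c_[u,-v],b.c-a.c,rcond=None)[0]
    A,B=a.c+t[0]*u,b.c+t[1]*v; return (A+B)/2,np.linalg.norm(A-B)
def crop(img,x0,y0,x1,y1,f,name): cv2.imwrite(name,cv2.resize(img[y0:y1,x0:x1,::-1],None,fx=f,fy=f,interpolation=cv2.INTER_CUBIC))
E
python3 - <<'E'
from h import *
t,s=Cam("top"),Cam("side")
a=cv2.resize(t.img[130:260,235:365],None,fx=4.5,fy=4.5,interpolation=cv2.INTER_CUBIC)
crop(t.img,235,130,368,263,4.5,"pics/t1.png"); crop(s.img,295,190,445,310,5,"pics/s1.png")
E
```

```text
(no output)
```

View pics/t1.png

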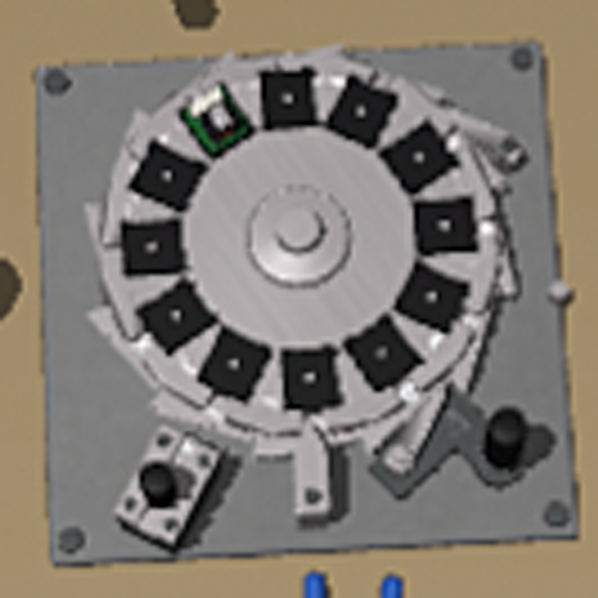

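View pics/s1.png

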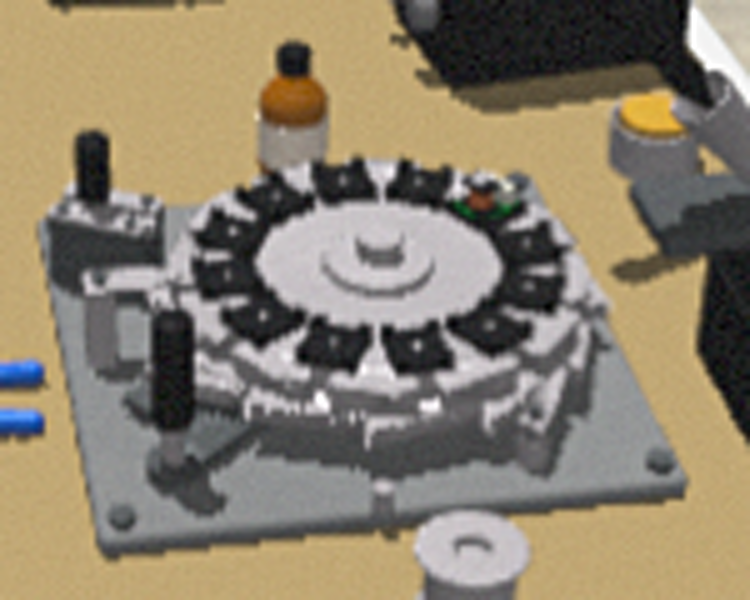

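The enlarged top view puts the hub at about (300,235), the module at (215,118), the pointer at (312,470), the lever grip at (508,430) and the knob at (158,482), all in crop pixels. In the enlarged side view the grip runs from (172,318) to (172,425), and the knob's top is at (92,140). Next I'll measure these with masks.

Run:
```python
from h import *
t,s=Cam("top"),Cam("side")
print("cams",t.c.round(3),s.c.round(3))
def blob(c,x0,y0,x1,y1,th=45):
    m=(c.img[y0:y1,x0:x1].max(2)<th).astype(np.uint8)
    n,l,st,ce=cv2.connectedComponentsWithStats(m)
    i=1+np.argmax(st[1:,4]); r=st[i]; print("  blob",r[0]+x0,r[1]+y0,r[2],r[3],r[4]); 
    ys,xs=np.nonzero(l==i); return np.c_[xs+x0,ys+y0]
def ends(p): # centroid, mean of top rows, bottom rows
    y=p[:,1]; return p.mean(0)
gt=blob(t,338,215,356,242); kt=blob(t,262,225,275,244)
gs=blob(s,322,248,338,282); ks=blob(s,306,212,320,232)
for n,a,b in(("grip",gt,gs),("knob",kt,ks)):
    P,e=tri(t,a.mean(0),s,b.mean(0)); print(n,P.round(4),"gap",e.round(4))
    # check heights: side top/bottom edge
    v=s.proj([[*P[:2],z] for z in (.046,.0625,.1025,.110)]).round(1); print("  side rows of z .046 .0625 .1025 .110",v[:,1], "blob",b[:,1].min(),b[:,1].max()+1)
# hub: bright small cylinder tops, hand picks
T=lambda x,y:(235+x/4.5,130+y/4.5); S=lambda x,y:(295+x/5,190+y/5)
print("hub",tri(t,T(299,228),s,S(381,242)))
print("module",tri(t,T(216,120),s,S(487,202)))
# plate corners in the top image at z=.012
c=np.array([t.plane(T(*p),.012) for p in((40,70),(538,42),(578,538),(53,562))]); print(c.round(3),"sides",np.linalg.norm(c-np.roll(c,-1,0),axis=1).round(3),"centre",c.mean(0).round(4))
print("pointer tip/end z.067",t.plane(T(314,430),.067).round(3),t.plane(T(312,520),.067).round(3))
# nests blobs (black) in the top view at z=.065
m=(t.img.max(2)<60).astype(np.uint8); n,l,st,ce=cv2.connectedComponentsWithStats(m)
N=np.array([t.plane(ce[i],.065)[:2] for i in range(1,n) if 60<st[i,4]<200 and 255<ce[i,0]<345 and 145<ce[i,1]<222]); print(len(N))
A=np.c_[2*N,np.ones(len(N))]; q=np.linalg.lstsq(A,(N**2).sum(1),rcond=None)[0]; r=np.sqrt(q[2]+q[0]**2+q[1]**2); print("nest circle",q[:2].round(4),r.round(4))
g=(t.img[...,1].astype(int)-t.img[...,0]>25); g[:, :260]=0; g[:145]=0;g[175:]=0; g[:,320:]=0; ys,xs=np.nonzero(g); print("green",len(xs),xs.mean(),ys.mean(),t.plane((xs.mean(),ys.mean()),.067).round(4))
```

```text
cams [0.234 0.016 1.46 ] [ 0.401 -1.062  0.787]
  blob 342 221 11 14 95
  blob 266 233 9 10 57
  blob 325 253 9 23 159
  blob 311 217 6 13 62
grip [ 0.552  -0.0983  0.0747] gap 0.0005
  side rows of z .046 .0625 .1025 .110 [274.1 268.7 255.4 252.8] blob 253 276
knob [0.5381 0.0907 0.0811] gap 0.0004
  side rows of z .046 .0625 .1025 .110 [234.1 229.1 216.6 214.2] blob 217 230
hub (array([0.68133262, 0.00526313, 0.06989113]), np.float64(0.0006765550551863169))
module (array([0.75150399, 0.0478373 , 0.06072575]), np.float64(0.0012231030901381859))
[[ 0.807  0.15   0.012]
 [ 0.805 -0.143  0.012]
 [ 0.507 -0.14   0.012]
 [ 0.513  0.155  0.012]] sides [0.293 0.298 0.296 0.294] centre [0.6579 0.0056 0.012 ]
pointer tip/end z.067 [0.566 0.005 0.067] [0.516 0.009 0.067]
12
nest circle [0.6774 0.0065] 0.0814
green 40 281.7 158.8 [0.7431 0.0513 0.067 ]
```

The checks hold: grip radius is 163 mm, knob radius 163 mm and nest circle 81 mm. The module's board and the plate sides also come out right. The axis is near (0.678, 0.006), and the module sits at about +35°, about 4.8 teeth short, so 5 strokes. One yaw (tool y at about -33°) suits both the lever and the bolt push.

```bash
cat >> h.py <<'E'
from scipy.spatial.transform import Rotation as Ro
def rel(*targets):
    s=manip.get_state(); w,x,y,z=s["ee_rot"]; R=Ro.from_quat([x,y,z,w]).as_matrix(); p=np.array(s["position"])
    print("t",round(s["clock"],2),"p",p.round(4),"F",np.round(s["contact_force"],1),"yaw_x",np.degrees(np.arctan2(R[1,0],R[0,0])).round(1),"tilt",R[2,2].round(4))
    for t in targets: print(t,"->",(R.T@(np.array(t)-p)/.25).round(3))
E
python3 -m jog '[{"dx":0.65,"dy":-0.46,"az":-0.389,"grip":-1},{"dx":0.65,"dy":-0.46,"az":-0.389,"grip":-1},{"dx":0.65,"dy":-0.46,"az":-0.389,"grip":-1},{"dx":0.65,"dy":-0.46,"az":-0.389,"grip":-1},{"dx":0.65,"dy":-0.46,"az":-0.389,"grip":-1}]'
python3 -c "from h import *;rel((.514,-.074,.231),(.514,-.074,.066))"
```

```text
t 0.3 p [ 0.2158 -0.5328  0.231 ] F [-2.1 -0.   0.4] yaw_x 22.0 tilt -1.0
(0.514, -0.074, 0.231) -> [ 1.794e+00 -1.253e+00  1.000e-03]
(0.514, -0.074, 0.066) -> [ 1.794 -1.253  0.661]schema error: expected keys dx, dy, dz, ax, ay, az, grip
```

All keys are required in each row.

```bash
python3 -m jog '[{"dx":0.65,"dy":-0.46,"dz":0,"ax":0,"ay":0,"az":-0.389,"grip":-1},{"dx":0.65,"dy":-0.46,"dz":0,"ax":0,"ay":0,"az":-0.389,"grip":-1},{"dx":0.65,"dy":-0.46,"dz":0,"ax":0,"ay":0,"az":-0.389,"grip":-1},{"dx":0.65,"dy":-0.46,"dz":0,"ax":0,"ay":0,"az":-0.389,"grip":-1},{"dx":0.65,"dy":-0.46,"dz":0,"ax":0,"ay":0,"az":-0.389,"grip":-1}]'
python3 -c "from h import *;rel((.514,-.074,.231),(.514,-.074,.066))"
```

```text
clock: 0.72
position: [0.3242, -0.3626, 0.2313]
ee_rot: [-0.0, 0.877, 0.48, 0.001]
contact_force: [-0.1, 0.1, 0.5]
width: 0.0257
gripper_force: 0.0
t 0.72 p [ 0.3242 -0.3626  0.2313] F [-0.1  0.1  0.5] yaw_x 57.4 tilt -1.0
(0.514, -0.074, 0.231) -> [1.382 0.018 0.003]
(0.514, -0.074, 0.066) -> [1.381 0.018 0.663]
```

```bash
python3 -m jog '[{"dx":0.7,"dy":0.01,"dz":0,"ax":0,"ay":0,"az":0,"grip":-1},{"dx":0.7,"dy":0.01,"dz":0,"ax":0,"ay":0,"az":0,"grip":-1},{"dx":0.7,"dy":0.01,"dz":0,"ax":0,"ay":0,"az":0,"grip":-1},{"dx":0.7,"dy":0.01,"dz":0,"ax":0,"ay":0,"az":0,"grip":-1},{"dx":0.7,"dy":0.01,"dz":0,"ax":0,"ay":0,"az":0,"grip":-1}]'
python3 -c "from h import *;rel((.514,-.074,.231),(.514,-.074,.066))"
```

```text
clock: 1.13
position: [0.423, -0.2147, 0.2315]
ee_rot: [-0.001, 0.877, 0.48, 0.002]
contact_force: [-0.8, -0.1, 0.4]
width: 0.0
gripper_force: 0.0
t 1.13 p [ 0.423  -0.2147  0.2315] F [-0.8 -0.1  0.4] yaw_x 57.3 tilt -1.0
(0.514, -0.074, 0.231) -> [0.67  0.003 0.005]
(0.514, -0.074, 0.066) -> [0.668 0.003 0.665]
```

```bash
python3 -m jog '[{"dx":0.67,"dy":0,"dz":0,"ax":0,"ay":0,"az":0,"grip":-1},{"dx":0.67,"dy":0,"dz":0,"ax":0,"ay":0,"az":0,"grip":-1},{"dx":0.67,"dy":0,"dz":0,"ax":0,"ay":0,"az":0,"grip":-1},{"dx":0.67,"dy":0,"dz":0,"ax":0,"ay":0,"az":0,"grip":-1},{"dx":0.67,"dy":0,"dz":0,"ax":0,"ay":0,"az":0,"grip":-1}]'
python3 -c "from h import *;rel((.514,-.074,.231),(.514,-.074,.066))"
```

```text
clock: 1.55
position: [0.5151, -0.0738, 0.2313]
ee_rot: [-0.001, 0.877, 0.48, 0.002]
contact_force: [0.9, -0.8, 0.1]
width: -0.0003
gripper_force: 0.0
t 1.55 p [ 0.5151 -0.0738  0.2313] F [ 0.9 -0.8  0.1] yaw_x 57.4 tilt -1.0
(0.514, -0.074, 0.231) -> [-0.003 -0.003  0.001]
(0.514, -0.074, 0.066) -> [-0.006 -0.004  0.661]
```

```bash
python3 -m jog '[{"dx":0,"dy":0,"dz":0.16,"ax":0,"ay":0,"az":0,"grip":-1},{"dx":0,"dy":0,"dz":0.32,"ax":0,"ay":0,"az":0,"grip":-1},{"dx":0,"dy":0,"dz":0.46,"ax":0,"ay":0,"az":0,"grip":-1},{"dx":0,"dy":0,"dz":0.58,"ax":0,"ay":0,"az":0,"grip":-1},{"dx":0,"dy":0,"dz":0.66,"ax":0,"ay":0,"az":0,"grip":-1}]'
python3 - <<'E'
from h import *
rel((.552,-.0985,.066))
s=Cam("side");t=Cam("top"); crop(s.img,285,170,445,290,2.5,"/tmp/a.png"); crop(t.img,235,130,395,250,2.5,"/tmp/b.png")
cv2.imwrite("pics/both1.png",np.hstack([cv2.imread("/tmp/a.png"),cv2.imread("/tmp/b.png")]))
E
```

```text
clock: 1.97
position: [0.5094, -0.0796, 0.0634]
ee_rot: [-0.001, 0.879, 0.478, -0.002]
contact_force: [-0.5, -0.1, 0.1]
width: -0.0
gripper_force: 0.0
t 1.97 p [ 0.5094 -0.0796  0.0634] F [-0.5 -0.1  0.1] yaw_x 57.1 tilt -1.0
(0.552, -0.0985, 0.066) -> [ 0.029  0.184 -0.011]
```

View pics/both1.png

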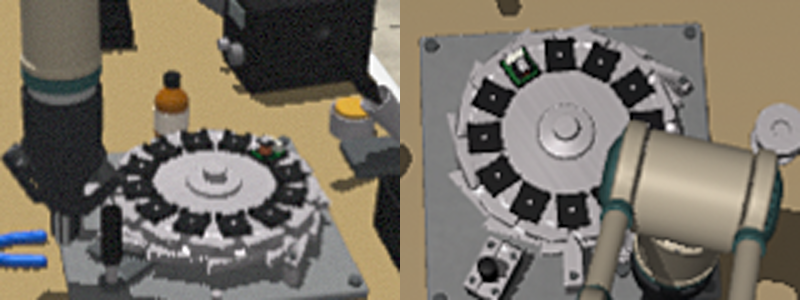

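The side view shows the closed fingers upright on the near side of the lever grip, with the grip at about (112,235) in the left half. The arm hides the grip in the top view, but the module at (520,67) stays visible. First stroke, in gentle rows along the arc.

```bash
python3 -m jog '[{"dx":0,"dy":0.032,"dz":0,"ax":0,"ay":0,"az":0,"grip":-1},{"dx":0,"dy":0.064,"dz":0,"ax":0,"ay":0,"az":0,"grip":-1},{"dx":0,"dy":0.096,"dz":0,"ax":0,"ay":0,"az":0,"grip":-1},{"dx":-0.01,"dy":0.128,"dz":0,"ax":0,"ay":0,"az":0,"grip":-1},{"dx":-0.02,"dy":0.16,"dz":0,"ax":0,"ay":0,"az":0,"grip":-1}]'
python3 -m jog '[{"dx":-0.005,"dy":0.032,"dz":0,"ax":0,"ay":0,"az":0,"grip":-1},{"dx":-0.01,"dy":0.064,"dz":0,"ax":0,"ay":0,"az":0,"grip":-1},{"dx":-0.012,"dy":0.096,"dz":0,"ax":0,"ay":0,"az":0,"grip":-1},{"dx":-0.011,"dy":0.128,"dz":0,"ax":0,"ay":0,"az":0,"grip":-1},{"dx":-0.01,"dy":0.16,"dz":0,"ax":0,"ay":0,"az":0,"grip":-1}]'
python3 -c "from h import *;rel((.6254,-.1504,.066))"
```

```text
clock: 2.48
position: [0.5421, -0.1051, 0.0683]
ee_rot: [-0.001, 0.879, 0.478, -0.0]
contact_force: [-5.6, 5.5, 5.1]
width: 0.0004
gripper_force: 3.5
clock: 2.9
position: [0.5735, -0.1293, 0.0684]
ee_rot: [-0.001, 0.879, 0.478, -0.001]
contact_force: [-8.0, 3.0, 4.2]
width: -0.0002
gripper_force: 4.3
t 2.9 p [ 0.5735 -0.1293  0.0684] F [-8.   3.   4.2] yaw_x 57.1 tilt -1.0
(0.6254, -0.1504, 0.066) -> [0.042 0.22  0.009]
```

```bash
python3 -m jog '[{"dx":0.002,"dy":0.032,"dz":0,"ax":0,"ay":0,"az":0,"grip":-1},{"dx":0.006,"dy":0.064,"dz":0,"ax":0,"ay":0,"az":0,"grip":-1},{"dx":0.012,"dy":0.096,"dz":0,"ax":0,"ay":0,"az":0,"grip":-1},{"dx":0.017,"dy":0.12,"dz":0,"ax":0,"ay":0,"az":0,"grip":-1},{"dx":0.018,"dy":0.135,"dz":0,"ax":0,"ay":0,"az":0,"grip":-1}]'
python3 -m jog '[{"dx":0,"dy":0,"dz":0,"ax":0,"ay":0,"az":0,"grip":-1},{"dx":0,"dy":0,"dz":0,"ax":0,"ay":0,"az":0,"grip":-1}]'
python3 - <<'E'
from h import *
rel((.6254,-.1504,.066))
s=Cam("side");t=Cam("top"); crop(s.img,285,170,445,290,2.5,"/tmp/a.png"); crop(t.img,235,130,395,250,2.5,"/tmp/b.png")
cv2.imwrite("pics/both2.png",np.hstack([cv2.imread("/tmp/a.png"),cv2.imread("/tmp/b.png")]))
E
```

```text
clock: 3.32
position: [0.5988, -0.1418, 0.0683]
ee_rot: [-0.006, 0.879, 0.478, -0.005]
contact_force: [-23.8, 10.3, 18.0]
width: 0.0004
gripper_force: 13.9
clock: 3.48
position: [0.5985, -0.1416, 0.0684]
ee_rot: [-0.005, 0.878, 0.478, -0.005]
contact_force: [-19.1, 5.8, 14.1]
width: -0.0003
gripper_force: 10.8
t 3.48 p [ 0.5985 -0.1416  0.0684] F [-19.1   5.8  14.1] yaw_x 57.1 tilt -0.9999
(0.6254, -0.1504, 0.066) -> [0.029 0.11  0.008]
```

View pics/both2.png

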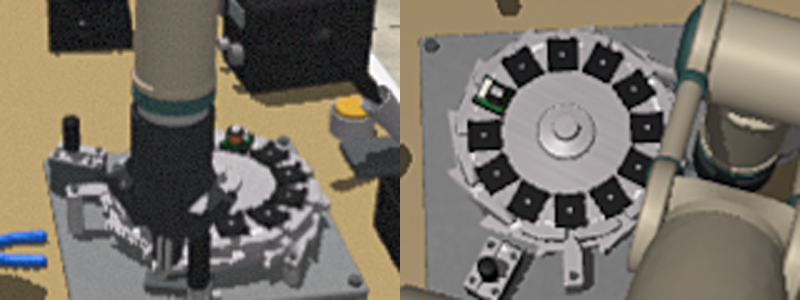

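The lever is against its stop: force rose to about 20 N, and the post centre is where I predicted. The module at (493,95) now has exactly four stations to go, (484,134), (497,173), (530,202) and (570,211) at the pointer. Now I let it spring back.

```bash
python3 -m jog '[{"dx":-0.012,"dy":-0.06,"dz":0,"ax":0,"ay":0,"az":0,"grip":-1},{"dx":-0.018,"dy":-0.14,"dz":0,"ax":0,"ay":0,"az":0,"grip":-1},{"dx":-0.019,"dy":-0.22,"dz":0,"ax":0,"ay":0,"az":0,"grip":-1},{"dx":-0.01,"dy":-0.3,"dz":0,"ax":0,"ay":0,"az":0,"grip":-1},{"dx":0.01,"dy":-0.38,"dz":0,"ax":0,"ay":0,"az":0,"grip":-1}]'
python3 -m jog '[{"dx":0.002,"dy":-0.05,"dz":0,"ax":0,"ay":0,"az":0,"grip":-1},{"dx":0.002,"dy":-0.075,"dz":0,"ax":0,"ay":0,"az":0,"grip":-1},{"dx":0.002,"dy":-0.075,"dz":0,"ax":0,"ay":0,"az":0,"grip":-1},{"dx":0.002,"dy":-0.075,"dz":0,"ax":0,"ay":0,"az":0,"grip":-1},{"dx":0.002,"dy":-0.075,"dz":0,"ax":0,"ay":0,"az":0,"grip":-1}]'
python3 - <<'E'
from h import *
rel((.514,-.074,.066))
s=Cam("side");t=Cam("top"); cv2.imwrite("/tmp/s.png",s.img[:,:,::-1])
m=(s.img[245:285,320:340].max(2)<45).astype(np.uint8); n,l,st,ce=cv2.connectedComponentsWithStats(m); print(st[1:].tolist(),ce[1:]+[320,245])
g=(t.img[...,1].astype(int)-t.img[...,0]>25); g[:, :250]=0; g[:130]=0;g[235:]=0; g[:,330:]=0; ys,xs=np.nonzero(g); p=t.plane((xs.mean(),ys.mean()),.067); print("green",len(xs),p.round(4),np.degrees(np.arctan2(p[1]-.006,p[0]-.678)))
E
```

```text
clock: 4.0
position: [0.5292, -0.0911, 0.0689]
ee_rot: [0.002, 0.879, 0.477, 0.002]
contact_force: [1.3, 1.3, 1.6]
width: -0.0003
gripper_force: 0.4
clock: 4.42
position: [0.5134, -0.0804, 0.0667]
ee_rot: [0.001, 0.879, 0.477, 0.001]
contact_force: [0.7, 0.1, -0.2]
width: -0.0002
gripper_force: 0.0
t 4.42 p [ 0.5134 -0.0804  0.0667] F [ 0.7  0.1 -0.2] yaw_x 57.0 tilt -1.0
(0.514, -0.074, 0.066) -> [ 0.023 -0.012  0.003]
[[0, 0, 11, 9, 48], [15, 0, 5, 4, 14], [5, 7, 9, 24, 173], [19, 7, 1, 2, 2]] [[324.04166667 248.35416667]
 [336.78571429 246.35714286]
 [329.1734104  263.8265896 ]
 [339.         252.5       ]]
green 98 [ 0.6511 -0.0012  0.067 ] -165.03018651097233
```

The grip is back at its original pixel position (329.2, 263.8). Second stroke, with the same rows.

```bash
python3 -m jog '[{"dx":0,"dy":0.032,"dz":0,"ax":0,"ay":0,"az":0,"grip":-1},{"dx":0,"dy":0.064,"dz":0,"ax":0,"ay":0,"az":0,"grip":-1},{"dx":0,"dy":0.096,"dz":0,"ax":0,"ay":0,"az":0,"grip":-1},{"dx":-0.01,"dy":0.128,"dz":0,"ax":0,"ay":0,"az":0,"grip":-1},{"dx":-0.02,"dy":0.16,"dz":0,"ax":0,"ay":0,"az":0,"grip":-1}]' | grep -E "pos|contact"
python3 -m jog '[{"dx":-0.005,"dy":0.032,"dz":0,"ax":0,"ay":0,"az":0,"grip":-1},{"dx":-0.01,"dy":0.064,"dz":0,"ax":0,"ay":0,"az":0,"grip":-1},{"dx":-0.012,"dy":0.096,"dz":0,"ax":0,"ay":0,"az":0,"grip":-1},{"dx":-0.011,"dy":0.128,"dz":0,"ax":0,"ay":0,"az":0,"grip":-1},{"dx":-0.01,"dy":0.16,"dz":0,"ax":0,"ay":0,"az":0,"grip":-1}]' | grep -E "pos|contact"
python3 -m jog '[{"dx":0.002,"dy":0.032,"dz":0,"ax":0,"ay":0,"az":0,"grip":-1},{"dx":0.006,"dy":0.064,"dz":0,"ax":0,"ay":0,"az":0,"grip":-1},{"dx":0.012,"dy":0.096,"dz":0,"ax":0,"ay":0,"az":0,"grip":-1},{"dx":0.017,"dy":0.12,"dz":0,"ax":0,"ay":0,"az":0,"grip":-1},{"dx":0.018,"dy":0.135,"dz":0,"ax":0,"ay":0,"az":0,"grip":-1}]' | grep -E "pos|contact"
python3 -m jog '[{"dx":0,"dy":0,"dz":0,"ax":0,"ay":0,"az":0,"grip":-1},{"dx":0,"dy":0,"dz":0,"ax":0,"ay":0,"az":0,"grip":-1}]' | grep -E "pos|contact"
```

```text
position: [0.5395, -0.1055, 0.0661]
contact_force: [-7.3, 2.3, 7.9]
position: [0.5719, -0.1296, 0.0661]
contact_force: [-9.2, -0.1, 7.3]
position: [0.5951, -0.1406, 0.066]
contact_force: [-29.2, 11.1, 25.1]
position: [0.5949, -0.1405, 0.0661]
contact_force: [-24.6, 7.8, 19.5]
```

```bash
cat >> h.py <<'E'
def check(name=None):
    t,s=Cam("top"),Cam("side"); im=t.img.astype(int); ys,xs=np.nonzero((im[...,1]-im[...,0]>25)&(im[...,1]-im[...,2]>15)); 
    P=np.array([t.plane(p,.067)[:2] for p in zip(xs,ys) if 240<p[0]<365 and 130<p[1]<250])-[.678,.006]; r=np.hypot(*P.T); P=P[(r>.06)&(r<.105)]
    print("module n",len(P),"r",np.hypot(*P.mean(0)).round(4),"angle from pointer",np.degrees(np.arctan2(-P.mean(0)[1],-P.mean(0)[0])).round(1))
    m=(s.img[245:310,318:400].max(2)<45).astype(np.uint8); n,l,st,ce=cv2.connectedComponentsWithStats(m)
    for i in range(1,n):
        if st[i,4]>60: print("dark",st[i].tolist(),(ce[i]+[318,245]).round(1))
    if name:
        crop(s.img,285,170,445,290,2.5,"/tmp/a.png"); crop(t.img,235,130,395,250,2.5,"/tmp/b.png"); cv2.imwrite(name,np.hstack([cv2.imread("/tmp/a.png"),cv2.imread("/tmp/b.png")]))
    rel()
E
python3 -c "from h import *;check('pics/both3.png')"
```

```text
module n 31 r 0.0808 angle from pointer -86.2
dark [10, 0, 56, 41, 866] [355.5 259.3]
dark [66, 0, 16, 16, 105] [393.1 253.4]
t 6.03 p [ 0.5949 -0.1405  0.0661] F [-24.2   7.2  19. ] yaw_x 57.1 tilt -0.9997
```

View pics/both3.png

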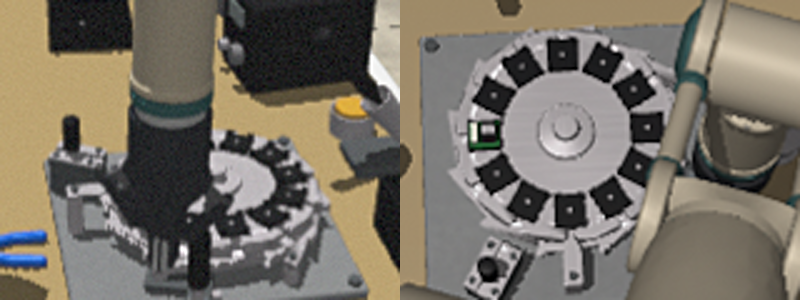

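The second stroke landed on the station: the module is at (484,134) in the top half, with three to go. Returning the lever and checking that it is at rest.

```bash
python3 -m jog '[{"dx":-0.012,"dy":-0.06,"dz":0,"ax":0,"ay":0,"az":0,"grip":-1},{"dx":-0.018,"dy":-0.14,"dz":0,"ax":0,"ay":0,"az":0,"grip":-1},{"dx":-0.019,"dy":-0.22,"dz":0,"ax":0,"ay":0,"az":0,"grip":-1},{"dx":-0.01,"dy":-0.3,"dz":0,"ax":0,"ay":0,"az":0,"grip":-1},{"dx":0.01,"dy":-0.38,"dz":0,"ax":0,"ay":0,"az":0,"grip":-1}]' | grep -E "pos|contact"
python3 -m jog '[{"dx":0.002,"dy":-0.05,"dz":0,"ax":0,"ay":0,"az":0,"grip":-1},{"dx":0.002,"dy":-0.075,"dz":0,"ax":0,"ay":0,"az":0,"grip":-1},{"dx":0.002,"dy":-0.075,"dz":0,"ax":0,"ay":0,"az":0,"grip":-1},{"dx":0.002,"dy":-0.075,"dz":0,"ax":0,"ay":0,"az":0,"grip":-1},{"dx":0.002,"dy":-0.075,"dz":0,"ax":0,"ay":0,"az":0,"grip":-1}]' | grep -E "pos|contact"
python3 -c "from h import *;check()"
```

```text
position: [0.5275, -0.0908, 0.0666]
contact_force: [-1.0, 1.0, 1.1]
position: [0.5131, -0.0803, 0.0663]
contact_force: [0.8, 0.5, 0.7]
module n 34 r 0.0798 angle from pointer -86.3
dark [0, 0, 14, 10, 66] [322.7 248.8]
dark [16, 0, 21, 13, 105] [344.4 250.7]
dark [66, 0, 16, 16, 104] [393.  253.6]
dark [7, 7, 9, 24, 177] [329.2 263.7]
dark [36, 9, 14, 10, 69] [360.5 259. ]
dark [53, 10, 13, 9, 68] [377.1 259.7]
t 6.97 p [ 0.5127 -0.0801  0.0662] F [ 0.4 -0.3 -0.4] yaw_x 57.0 tilt -1.0
```

The lever is at rest. Third stroke, with a check at the stop and then the return.

```bash
python3 -m jog '[{"dx":0,"dy":0.032,"dz":0,"ax":0,"ay":0,"az":0,"grip":-1},{"dx":0,"dy":0.064,"dz":0,"ax":0,"ay":0,"az":0,"grip":-1},{"dx":0,"dy":0.096,"dz":0,"ax":0,"ay":0,"az":0,"grip":-1},{"dx":-0.01,"dy":0.128,"dz":0,"ax":0,"ay":0,"az":0,"grip":-1},{"dx":-0.02,"dy":0.16,"dz":0,"ax":0,"ay":0,"az":0,"grip":-1}]' | grep -E "pos|contact"
python3 -m jog '[{"dx":-0.005,"dy":0.032,"dz":0,"ax":0,"ay":0,"az":0,"grip":-1},{"dx":-0.01,"dy":0.064,"dz":0,"ax":0,"ay":0,"az":0,"grip":-1},{"dx":-0.012,"dy":0.096,"dz":0,"ax":0,"ay":0,"az":0,"grip":-1},{"dx":-0.011,"dy":0.128,"dz":0,"ax":0,"ay":0,"az":0,"grip":-1},{"dx":-0.01,"dy":0.16,"dz":0,"ax":0,"ay":0,"az":0,"grip":-1}]' | grep -E "pos|contact"
python3 -m jog '[{"dx":0.002,"dy":0.032,"dz":0,"ax":0,"ay":0,"az":0,"grip":-1},{"dx":0.006,"dy":0.064,"dz":0,"ax":0,"ay":0,"az":0,"grip":-1},{"dx":0.012,"dy":0.096,"dz":0,"ax":0,"ay":0,"az":0,"grip":-1},{"dx":0.017,"dy":0.12,"dz":0,"ax":0,"ay":0,"az":0,"grip":-1},{"dx":0.018,"dy":0.132,"dz":0,"ax":0,"ay":0,"az":0,"grip":-1}]' | grep -E "pos|contact"
python3 -m jog '[{"dx":0,"dy":0,"dz":0,"ax":0,"ay":0,"az":0,"grip":-1},{"dx":0,"dy":0,"dz":0,"ax":0,"ay":0,"az":0,"grip":-1}]' | grep -E "pos|contact"
python3 -c "from h import *;check()"
python3 -m jog '[{"dx":-0.012,"dy":-0.06,"dz":0,"ax":0,"ay":0,"az":0,"grip":-1},{"dx":-0.018,"dy":-0.14,"dz":0,"ax":0,"ay":0,"az":0,"grip":-1},{"dx":-0.019,"dy":-0.22,"dz":0,"ax":0,"ay":0,"az":0,"grip":-1},{"dx":-0.01,"dy":-0.3,"dz":0,"ax":0,"ay":0,"az":0,"grip":-1},{"dx":0.01,"dy":-0.377,"dz":0,"ax":0,"ay":0,"az":0,"grip":-1}]' | grep -E "pos|contact"
python3 -m jog '[{"dx":0.002,"dy":-0.05,"dz":0,"ax":0,"ay":0,"az":0,"grip":-1},{"dx":0.002,"dy":-0.075,"dz":0,"ax":0,"ay":0,"az":0,"grip":-1},{"dx":0.002,"dy":-0.075,"dz":0,"ax":0,"ay":0,"az":0,"grip":-1},{"dx":0.002,"dy":-0.075,"dz":0,"ax":0,"ay":0,"az":0,"grip":-1},{"dx":0.002,"dy":-0.075,"dz":0,"ax":0,"ay":0,"az":0,"grip":-1}]' | grep -E "pos|contact"
python3 -c "from h import *;check()"
```

```text
position: [0.5396, -0.1054, 0.0662]
contact_force: [-7.7, 2.0, 7.6]
position: [0.5721, -0.1294, 0.0662]
contact_force: [-9.4, 2.2, 7.9]
position: [0.5951, -0.1404, 0.0661]
contact_force: [-26.5, 10.3, 22.0]
position: [0.595, -0.1403, 0.0662]
contact_force: [-23.4, 6.6, 17.8]
module n 36 r 0.0847 angle from pointer -57.1
dark [10, 0, 56, 41, 851] [355.6 259.2]
dark [66, 0, 16, 16, 93] [392.9 253.7]
t 8.48 p [ 0.5949 -0.1404  0.0662] F [-21.9   6.1  17.3] yaw_x 57.1 tilt -0.9998
position: [0.5274, -0.0907, 0.0667]
contact_force: [-0.0, 0.7, 0.9]
position: [0.5131, -0.0803, 0.0664]
contact_force: [0.2, 0.1, 0.4]
module n 37 r 0.085 angle from pointer -57.1
dark [0, 0, 13, 10, 64] [322.6 248.8]
dark [16, 0, 21, 13, 100] [344.1 250.6]
dark [66, 0, 16, 16, 105] [393.  253.8]
dark [7, 7, 9, 24, 178] [329.2 263.8]
dark [36, 9, 14, 10, 72] [360.6 259. ]
dark [53, 10, 13, 9, 67] [377.2 259.8]
t 9.42 p [ 0.5127 -0.0801  0.0662] F [-0.3 -0.2 -0.5] yaw_x 57.0 tilt -1.0
```

Station at -57° (two to go) and the lever at rest. Fourth stroke.

```bash
python3 -m jog '[{"dx":0,"dy":0.032,"dz":0,"ax":0,"ay":0,"az":0,"grip":-1},{"dx":0,"dy":0.064,"dz":0,"ax":0,"ay":0,"az":0,"grip":-1},{"dx":0,"dy":0.096,"dz":0,"ax":0,"ay":0,"az":0,"grip":-1},{"dx":-0.01,"dy":0.128,"dz":0,"ax":0,"ay":0,"az":0,"grip":-1},{"dx":-0.02,"dy":0.16,"dz":0,"ax":0,"ay":0,"az":0,"grip":-1}]' | grep -E "pos|contact"
python3 -m jog '[{"dx":-0.005,"dy":0.032,"dz":0,"ax":0,"ay":0,"az":0,"grip":-1},{"dx":-0.01,"dy":0.064,"dz":0,"ax":0,"ay":0,"az":0,"grip":-1},{"dx":-0.012,"dy":0.096,"dz":0,"ax":0,"ay":0,"az":0,"grip":-1},{"dx":-0.011,"dy":0.128,"dz":0,"ax":0,"ay":0,"az":0,"grip":-1},{"dx":-0.01,"dy":0.16,"dz":0,"ax":0,"ay":0,"az":0,"grip":-1}]' | grep -E "pos|contact"
python3 -m jog '[{"dx":0.002,"dy":0.032,"dz":0,"ax":0,"ay":0,"az":0,"grip":-1},{"dx":0.006,"dy":0.064,"dz":0,"ax":0,"ay":0,"az":0,"grip":-1},{"dx":0.012,"dy":0.096,"dz":0,"ax":0,"ay":0,"az":0,"grip":-1},{"dx":0.017,"dy":0.12,"dz":0,"ax":0,"ay":0,"az":0,"grip":-1},{"dx":0.018,"dy":0.132,"dz":0,"ax":0,"ay":0,"az":0,"grip":-1}]' | grep -E "pos|contact"
python3 -m jog '[{"dx":0,"dy":0,"dz":0,"ax":0,"ay":0,"az":0,"grip":-1},{"dx":0,"dy":0,"dz":0,"ax":0,"ay":0,"az":0,"grip":-1}]' | grep -E "pos|contact"
python3 -c "from h import *;check()"
python3 -m jog '[{"dx":-0.012,"dy":-0.06,"dz":0,"ax":0,"ay":0,"az":0,"grip":-1},{"dx":-0.018,"dy":-0.14,"dz":0,"ax":0,"ay":0,"az":0,"grip":-1},{"dx":-0.019,"dy":-0.22,"dz":0,"ax":0,"ay":0,"az":0,"grip":-1},{"dx":-0.01,"dy":-0.3,"dz":0,"ax":0,"ay":0,"az":0,"grip":-1},{"dx":0.01,"dy":-0.377,"dz":0,"ax":0,"ay":0,"az":0,"grip":-1}]' | grep -E "pos|contact"
python3 -m jog '[{"dx":0.002,"dy":-0.05,"dz":0,"ax":0,"ay":0,"az":0,"grip":-1},{"dx":0.002,"dy":-0.075,"dz":0,"ax":0,"ay":0,"az":0,"grip":-1},{"dx":0.002,"dy":-0.075,"dz":0,"ax":0,"ay":0,"az":0,"grip":-1},{"dx":0.002,"dy":-0.075,"dz":0,"ax":0,"ay":0,"az":0,"grip":-1},{"dx":0.002,"dy":-0.075,"dz":0,"ax":0,"ay":0,"az":0,"grip":-1}]' | grep -E "pos|contact"
python3 -c "from h import *;check('pics/both4.png')"
```

```text
position: [0.5395, -0.1055, 0.0662]
contact_force: [-8.4, 1.8, 6.6]
position: [0.5719, -0.1296, 0.0662]
contact_force: [-9.0, 0.8, 7.6]
position: [0.595, -0.1406, 0.066]
contact_force: [-27.0, 8.8, 21.3]
position: [0.5949, -0.1405, 0.0661]
contact_force: [-22.9, 6.8, 18.5]
module n 41 r 0.0846 angle from pointer -30.2
dark [10, 0, 56, 41, 859] [355.8 259.4]
dark [66, 0, 16, 16, 100] [392.9 253.6]
t 10.93 p [ 0.5948 -0.1405  0.0661] F [-22.3   6.7  17.7] yaw_x 57.1 tilt -0.9998
position: [0.5274, -0.0907, 0.0667]
contact_force: [-0.3, -0.0, 0.7]
position: [0.5131, -0.0803, 0.0663]
contact_force: [-0.2, -0.0, 0.2]
module n 40 r 0.0844 angle from pointer -29.9
dark [17, 0, 20, 13, 97] [344.6 250.9]
dark [66, 0, 16, 16, 102] [393.  253.6]
dark [7, 7, 9, 24, 175] [329.2 263.7]
dark [36, 9, 14, 10, 69] [360.4 258.9]
dark [53, 10, 13, 10, 70] [377.2 259.9]
t 11.87 p [ 0.5128 -0.0801  0.0662] F [ 0.6  0.6 -0.1] yaw_x 57.0 tilt -1.0
```

View pics/both4.png

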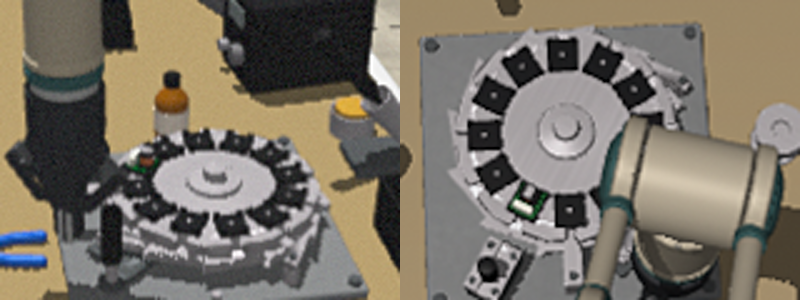

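The module is now at (530,202), one station short of the pointer (570,211), and the lever is back at rest. Fifth and last stroke.

```bash
python3 -m jog '[{"dx":0,"dy":0.032,"dz":0,"ax":0,"ay":0,"az":0,"grip":-1},{"dx":0,"dy":0.064,"dz":0,"ax":0,"ay":0,"az":0,"grip":-1},{"dx":0,"dy":0.096,"dz":0,"ax":0,"ay":0,"az":0,"grip":-1},{"dx":-0.01,"dy":0.128,"dz":0,"ax":0,"ay":0,"az":0,"grip":-1},{"dx":-0.02,"dy":0.16,"dz":0,"ax":0,"ay":0,"az":0,"grip":-1}]' | grep -E "pos|contact"
python3 -m jog '[{"dx":-0.005,"dy":0.032,"dz":0,"ax":0,"ay":0,"az":0,"grip":-1},{"dx":-0.01,"dy":0.064,"dz":0,"ax":0,"ay":0,"az":0,"grip":-1},{"dx":-0.012,"dy":0.096,"dz":0,"ax":0,"ay":0,"az":0,"grip":-1},{"dx":-0.011,"dy":0.128,"dz":0,"ax":0,"ay":0,"az":0,"grip":-1},{"dx":-0.01,"dy":0.16,"dz":0,"ax":0,"ay":0,"az":0,"grip":-1}]' | grep -E "pos|contact"
python3 -m jog '[{"dx":0.002,"dy":0.032,"dz":0,"ax":0,"ay":0,"az":0,"grip":-1},{"dx":0.006,"dy":0.064,"dz":0,"ax":0,"ay":0,"az":0,"grip":-1},{"dx":0.012,"dy":0.096,"dz":0,"ax":0,"ay":0,"az":0,"grip":-1},{"dx":0.017,"dy":0.12,"dz":0,"ax":0,"ay":0,"az":0,"grip":-1},{"dx":0.018,"dy":0.132,"dz":0,"ax":0,"ay":0,"az":0,"grip":-1}]' | grep -E "pos|contact"
python3 -m jog '[{"dx":0,"dy":0,"dz":0,"ax":0,"ay":0,"az":0,"grip":-1},{"dx":0,"dy":0,"dz":0,"ax":0,"ay":0,"az":0,"grip":-1}]' | grep -E "pos|contact"
python3 -c "from h import *;check()"
python3 -m jog '[{"dx":-0.012,"dy":-0.06,"dz":0,"ax":0,"ay":0,"az":0,"grip":-1},{"dx":-0.018,"dy":-0.14,"dz":0,"ax":0,"ay":0,"az":0,"grip":-1},{"dx":-0.019,"dy":-0.22,"dz":0,"ax":0,"ay":0,"az":0,"grip":-1},{"dx":-0.01,"dy":-0.3,"dz":0,"ax":0,"ay":0,"az":0,"grip":-1},{"dx":0.01,"dy":-0.377,"dz":0,"ax":0,"ay":0,"az":0,"grip":-1}]' | grep -E "pos|contact"
python3 -m jog '[{"dx":0.002,"dy":-0.05,"dz":0,"ax":0,"ay":0,"az":0,"grip":-1},{"dx":0.002,"dy":-0.075,"dz":0,"ax":0,"ay":0,"az":0,"grip":-1},{"dx":0.002,"dy":-0.075,"dz":0,"ax":0,"ay":0,"az":0,"grip":-1},{"dx":0.002,"dy":-0.075,"dz":0,"ax":0,"ay":0,"az":0,"grip":-1},{"dx":0.002,"dy":-0.075,"dz":0,"ax":0,"ay":0,"az":0,"grip":-1}]' | grep -E "pos|contact"
python3 -c "from h import *;check()"
```

```text
position: [0.5397, -0.1054, 0.0662]
contact_force: [-8.0, 1.8, 7.0]
position: [0.5721, -0.1294, 0.0662]
contact_force: [-8.9, 1.4, 6.8]
position: [0.5952, -0.1405, 0.0661]
contact_force: [-27.1, 10.2, 22.8]
position: [0.595, -0.1403, 0.0662]
contact_force: [-22.2, 6.6, 19.2]
module n 48 r 0.0839 angle from pointer -3.2
dark [10, 0, 56, 41, 859] [355.7 259.3]
dark [66, 0, 16, 16, 95] [392.8 253.6]
t 13.38 p [ 0.5949 -0.1404  0.0662] F [-23.    6.4  17.9] yaw_x 57.1 tilt -0.9998
position: [0.5274, -0.0907, 0.0666]
contact_force: [-0.8, -0.0, 1.7]
position: [0.5131, -0.0803, 0.0663]
contact_force: [0.1, 0.3, 0.6]
module n 48 r 0.0839 angle from pointer -3.2
dark [0, 0, 13, 10, 63] [322.5 248.8]
dark [21, 0, 16, 14, 72] [346.4 252.7]
dark [66, 0, 16, 16, 101] [393.2 253.5]
dark [7, 7, 9, 24, 173] [329.1 263.8]
dark [36, 9, 14, 10, 71] [360.6 258.8]
dark [53, 10, 13, 10, 65] [377.  259.9]
t 14.32 p [ 0.5127 -0.0801  0.0662] F [ 0.4 -0.2 -0.5] yaw_x 57.0 tilt -1.0
```

The module is at the pointer and the lever is at rest. Lift and move over to the outer side of the bolt knob.

```bash
python3 -c "from h import *;rel((.5025,.113,.160))"
python3 -m jog '[{"dx":0,"dy":-0.03,"dz":-0.12,"ax":0,"ay":0,"az":0,"grip":-1},{"dx":0,"dy":-0.03,"dz":-0.24,"ax":0,"ay":0,"az":0,"grip":-1},{"dx":0,"dy":-0.03,"dz":-0.36,"ax":0,"ay":0,"az":0,"grip":-1}]'
python3 -c "from h import *;rel((.5025,.113,.160))"
```

```text
t 14.32 p [ 0.5127 -0.0801  0.0662] F [ 0.4 -0.2 -0.5] yaw_x 57.0 tilt -1.0
(0.5025, 0.113, 0.16) -> [ 0.626 -0.454 -0.375]
clock: 14.57
position: [0.5051, -0.0754, 0.1567]
ee_rot: [-0.001, 0.879, 0.477, -0.001]
contact_force: [0.6, -0.8, 0.0]
width: -0.0001
gripper_force: 0.0
t 14.57 p [ 0.5051 -0.0754  0.1567] F [ 0.6 -0.8  0. ] yaw_x 57.0 tilt -1.0
(0.5025, 0.113, 0.16) -> [ 0.627 -0.419 -0.013]
```

```bash
python3 -m jog '[{"dx":0.13,"dy":-0.09,"dz":0,"ax":0,"ay":0,"az":0,"grip":-1},{"dx":0.26,"dy":-0.18,"dz":0,"ax":0,"ay":0,"az":0,"grip":-1},{"dx":0.39,"dy":-0.27,"dz":0,"ax":0,"ay":0,"az":0,"grip":-1},{"dx":0.52,"dy":-0.35,"dz":0,"ax":0,"ay":0,"az":0,"grip":-1},{"dx":0.63,"dy":-0.42,"dz":0,"ax":0,"ay":0,"az":0,"grip":-1}]'
python3 -m jog '[{"dx":0,"dy":0,"dz":0,"ax":0,"ay":0,"az":0,"grip":-1},{"dx":0,"dy":0,"dz":0,"ax":0,"ay":0,"az":0,"grip":-1}]' >/dev/null
python3 -c "from h import *;rel((.5025,.113,.075),(.538,.0907,.075))"
```

```text
clock: 14.98
position: [0.5033, 0.116, 0.1565]
ee_rot: [0.0, 0.879, 0.477, 0.001]
contact_force: [1.1, -0.9, 0.1]
width: -0.0
gripper_force: 0.0
t 15.15 p [0.5033 0.1152 0.1561] F [ 0.1 -0.4  0.9] yaw_x 57.2 tilt -1.0
(0.5025, 0.113, 0.075) -> [-0.009  0.002  0.325]
(0.538, 0.0907, 0.075) -> [-0.007  0.17   0.325]
```

```bash
python3 -m jog '[{"dx":-0.008,"dy":0,"dz":0.1,"ax":0,"ay":0,"az":0,"grip":-1},{"dx":-0.008,"dy":0,"dz":0.2,"ax":0,"ay":0,"az":0,"grip":-1},{"dx":-0.008,"dy":0,"dz":0.28,"ax":0,"ay":0,"az":0,"grip":-1},{"dx":-0.008,"dy":0,"dz":0.325,"ax":0,"ay":0,"az":0,"grip":-1},{"dx":-0.008,"dy":0,"dz":0.325,"ax":0,"ay":0,"az":0,"grip":-1}]'
python3 - <<'E'
from h import *
check('pics/both5.png'); rel((.538,.0907,.075))
E
```

```text
clock: 15.57
position: [0.5, 0.1104, 0.0724]
ee_rot: [-0.001, 0.879, 0.477, -0.003]
contact_force: [-0.3, -0.1, 0.0]
width: -0.0001
gripper_force: 0.0
module n 31 r 0.0786 angle from pointer -4.3
dark [21, 0, 17, 13, 83] [346.2 252.6]
dark [66, 0, 16, 16, 100] [393.1 253.6]
dark [7, 7, 9, 24, 175] [329.3 264.5]
dark [36, 9, 14, 10, 67] [360.4 258.8]
dark [53, 10, 13, 10, 69] [377.1 259.9]
t 15.67 p [0.5022 0.1111 0.0749] F [0.2 0.3 0.8] yaw_x 57.0 tilt -1.0
t 15.67 p [0.5022 0.1111 0.0749] F [0.2 0.3 0.8] yaw_x 57.0 tilt -1.0
(0.538, 0.0907, 0.075) -> [ 0.01   0.164 -0.   ]
```

View pics/both5.png

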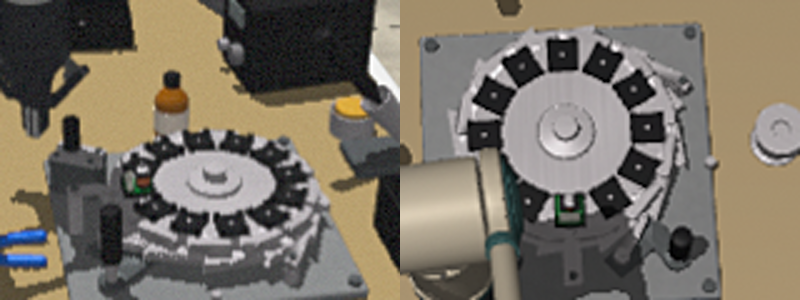

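The module at (570,208) stands in line with the pointer (573,270), and the lever grip at (680,243) is at rest. In the side view the fingertips at (35,125) stand outside the knob at (70,132). Pushing the bolt slowly.

```bash
python3 -m jog '[{"dx":0.002,"dy":0.025,"dz":0,"ax":0,"ay":0,"az":0,"grip":-1},{"dx":0.004,"dy":0.05,"dz":0,"ax":0,"ay":0,"az":0,"grip":-1},{"dx":0.006,"dy":0.075,"dz":0,"ax":0,"ay":0,"az":0,"grip":-1},{"dx":0.008,"dy":0.1,"dz":0,"ax":0,"ay":0,"az":0,"grip":-1},{"dx":0.01,"dy":0.12,"dz":0,"ax":0,"ay":0,"az":0,"grip":-1}]'
python3 -m jog '[{"dx":0,"dy":0.015,"dz":0,"ax":0,"ay":0,"az":0,"grip":-1},{"dx":0,"dy":0.03,"dz":0,"ax":0,"ay":0,"az":0,"grip":-1},{"dx":0,"dy":0.04,"dz":0,"ax":0,"ay":0,"az":0,"grip":-1},{"dx":0,"dy":0.045,"dz":0,"ax":0,"ay":0,"az":0,"grip":-1},{"dx":0,"dy":0.045,"dz":0,"ax":0,"ay":0,"az":0,"grip":-1}]'
python3 -c "from h import *;rel((.5588,.0778,.075))"
```

```text
clock: 16.08
position: [0.5287, 0.0978, 0.0755]
ee_rot: [-0.0, 0.879, 0.477, -0.0]
contact_force: [-2.7, 1.4, 1.3]
width: 0.0002
gripper_force: 1.4
clock: 16.5
position: [0.5382, 0.0919, 0.075]
ee_rot: [0.0, 0.879, 0.478, 0.0]
contact_force: [-1.1, 0.6, 1.0]
width: 0.0002
gripper_force: 0.5
t 16.5 p [0.5382 0.0919 0.075 ] F [-1.1  0.6  1. ] yaw_x 57.1 tilt -1.0
(0.5588, 0.0778, 0.075) -> [-0.003  0.1    0.   ]
```

```bash
python3 -m jog '[{"dx":0,"dy":0.006,"dz":0,"ax":0,"ay":0,"az":0,"grip":-1},{"dx":0,"dy":0.012,"dz":0,"ax":0,"ay":0,"az":0,"grip":-1},{"dx":0,"dy":0.012,"dz":0,"ax":0,"ay":0,"az":0,"grip":-1},{"dx":0,"dy":0.012,"dz":0,"ax":0,"ay":0,"az":0,"grip":-1}]' | grep -E "pos|contact"
python3 -m jog '[{"dx":0,"dy":0.004,"dz":0,"ax":0,"ay":0,"az":0,"grip":-1},{"dx":0,"dy":0.008,"dz":0,"ax":0,"ay":0,"az":0,"grip":-1},{"dx":0,"dy":0.008,"dz":0,"ax":0,"ay":0,"az":0,"grip":-1},{"dx":0,"dy":0.008,"dz":0,"ax":0,"ay":0,"az":0,"grip":-1}]' | grep -E "pos|contact"
```

```text
position: [0.5404, 0.0905, 0.075]
contact_force: [-0.9, 2.4, 0.6]
position: [0.5405, 0.0903, 0.075]
contact_force: [-4.7, 5.3, 3.3]
```

It is now blocked. A firmer push will confirm that this is the end stop.

```bash
python3 -m jog '[{"dx":0,"dy":0.008,"dz":0,"ax":0,"ay":0,"az":0,"grip":-1},{"dx":0,"dy":0.016,"dz":0,"ax":0,"ay":0,"az":0,"grip":-1},{"dx":0,"dy":0.016,"dz":0,"ax":0,"ay":0,"az":0,"grip":-1},{"dx":0,"dy":0.016,"dz":0,"ax":0,"ay":0,"az":0,"grip":-1}]' | grep -E "pos|contact"
python3 -m jog '[{"dx":0,"dy":-0.03,"dz":0,"ax":0,"ay":0,"az":0,"grip":-1},{"dx":0,"dy":-0.1,"dz":0,"ax":0,"ay":0,"az":0,"grip":-1},{"dx":0,"dy":-0.2,"dz":-0.1,"ax":0,"ay":0,"az":0,"grip":-1},{"dx":0,"dy":-0.3,"dz":-0.22,"ax":0,"ay":0,"az":0,"grip":-1},{"dx":0,"dy":-0.3,"dz":-0.35,"ax":0,"ay":0,"az":0,"grip":-1}]' | grep -E "pos|contact"
```

```text
position: [0.5406, 0.0902, 0.0749]
contact_force: [-10.4, 10.6, 6.6]
position: [0.4772, 0.1286, 0.162]
contact_force: [0.6, -0.6, 0.8]
```

```bash
python3 -m jog '[{"dx":0.15,"dy":-0.1,"dz":0,"ax":0,"ay":0,"az":0,"grip":-1},{"dx":0.3,"dy":-0.2,"dz":-0.02,"ax":0,"ay":0,"az":0,"grip":-1},{"dx":0.4,"dy":-0.3,"dz":-0.05,"ax":0,"ay":0,"az":0,"grip":-1},{"dx":0.5,"dy":-0.4,"dz":-0.1,"ax":0,"ay":0,"az":0,"grip":-1},{"dx":0.5,"dy":-0.4,"dz":-0.1,"ax":0,"ay":0,"az":0,"grip":-1}]' | grep -E "pos|contact"
python3 - <<'E'
from h import *
check('pics/both6.png')
t,s=Cam("top"),Cam("side")
def blob(c,x0,y0,x1,y1,th=45):
    m=(c.img[y0:y1,x0:x1].max(2)<th).astype(np.uint8); n,l,st,ce=cv2.connectedComponentsWithStats(m); i=1+np.argmax(st[1:,4]); print(st[i]); return ce[i]+[x0,y0]
P,e=tri(t,blob(t,262,218,282,242),s,blob(s,308,208,326,236)); print(P.round(4),e,"r",np.hypot(P[0]-.678,P[1]-.006))
E
```

```text
position: [0.4674, 0.2935, 0.1899]
contact_force: [1.4, -0.1, 0.1]
module n 48 r 0.0839 angle from pointer -3.2
dark [21, 0, 16, 13, 81] [346.5 252.6]
dark [66, 0, 16, 16, 106] [393.2 253.5]
dark [7, 7, 9, 24, 165] [329.2 264.4]
dark [36, 9, 14, 10, 76] [360.6 258.9]
dark [53, 10, 13, 10, 73] [377.  259.8]
t 18.43 p [0.467  0.288  0.1879] F [-1.1  0.   0.1] yaw_x 57.2 tilt -1.0
[ 9  6 10 10 56]
[11 11  6 13 66]
[0.5604 0.0766 0.0816] 0.0002491908502975412 r 0.1371192632028594
```

View pics/both6.png

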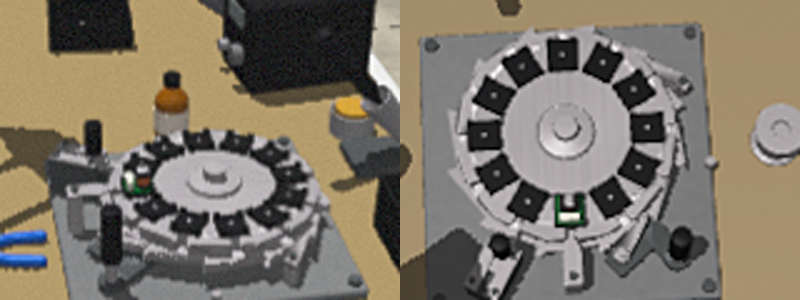

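The knob at (500,247) is in against the dial at a measured 137 mm radius, 25.6 mm in from its start. The module at (570,210) stands at the pointer, the lever is at rest, and the arm is clear. Handing in.

```bash
python3 -c "from rig import manip;print(manip.sign_off())"
```

```text
the job is handed in; nothing more can be done
None
```

The job is handed in: five full lever strokes brought the module to the pointer, the lever is back at rest, the lock bolt is pushed home against its stop, and the arm was clear of everything at about 18 s on the clock.

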